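# Unlock the jar labeller's guard with its key and hold the guard open

### The job

A colleague has to reach the rollers of the jar labeller: take the red key out of its stand, fit it over the latch screw and turn the screw anticlockwise (seen from above) as far as it goes, about a quarter turn, so that its red tongue is clear of the guard, then put the key back standing in its stand and let go of it. Then lift the yellow guard by its black bar and hold it open at 50 degrees from closed; it falls shut by itself, so finish while still holding it there with the gripper. Turn the screw only with the key, never with the gripper, and leave the jars, caps, label roll and tape on the bench where they are.

Things in the scene. Friction and masses are not known exactly. Their poses are not given: they have to be found in the camera images.
- key_grip (a point): middle of the key's red flat handle: 36 mm (x) by 16 mm (y, the way to grip it) by 50 mm high, at the key's top; this point is 90 mm above the key's lower end, 25 mm below its top. Below: shaft 12 mm thick, then a square steel nose 26 x 26 mm, 22 mm high, with a slot in its lower end 10 mm wide, 14 mm deep, open at both ends, running along x. z up the key. 120 g; any yaw.
- key: the same key, standing upright in its stand, 115 mm tall; origin at the centre of its lower end, axes as for key_grip
- stand_in (a point): centre of the floor of the grey key stand's pocket, 10 mm above the bench; pocket 42 mm square, rim 45 mm above the bench, outside 62 mm square. The key stands on the pocket floor and fits loosely at any yaw. Fixed to the bench, on the robot's left or right.
- stand: the grey key stand; origin at the centre of its underside on the bench, z up
- latch_head (a point): middle of the top face of the latch screw's brass head, 138 mm above the bench, on its upright axis: a bar 24 mm long (point x), 6 mm wide, 10 mm high on a disc 28 mm across. The key's slot goes over the bar, key x along point x (either way); the nose then rests on the disc. The red tongue, 12 mm wide, reaches 44 mm along +x, over the guard's rail when locked. It is left (+y) of the guard.
- latch (a joint): turn of the latch screw, rad: 0 locked (tongue over the guard and really blocking it), grows anticlockwise seen from above, stop at 1.5; starts between 0 and 0.25. Takes about 0.06 N m and stays where it is left. The key has about 0.2 rad of play on the bar either way.
- guard (a joint): opening angle of the guard, rad: 0 closed (level), 0.873 is 50 degrees, stop at 1.4. It grows as the front edge rises. About 0.45 kg and falls shut from any angle.
- guard_bar (a point): middle of the black round bar for lifting the guard: 14 mm thick, 150 mm long along point y, 145 mm above the bench when closed, at x -235 mm, z +30 mm from guard_hinge. Two dark arms 140 mm apart hold it 40 mm in front of the guard's edge. Axes are the guard's: x from bar to hinge, y along the hinge, z out of its upper face; the bar turns with the guard, inside a grip of constant attitude.
- guard_hinge (a point): middle of the guard's hinge line (its far edge), 115 mm above the bench; axes as guard_bar; the guard turns about y. Guard: clear panel in a yellow frame, 190 mm deep, 170 mm wide. The labeller is fixed; its blue housing (115 mm high, paper reel on it up to 150 mm) is on the right (-y), from 105 mm off the guard's middle.
- jar_a: honey jar, dark amber with a cream label and a gold cap, 68 mm across, 106 mm high; bystander; origin at the centre of its underside
- jar_b: honey jar, dark amber with a cream label and a gold cap, 68 mm across, 106 mm high; bystander; origin at the centre of its underside
- jar_c: honey jar, dark amber with a cream label and a gold cap, 68 mm across, 106 mm high; bystander; origin at the centre of its underside
- label_roll: white roll of labels lying flat, 90 mm across, 50 mm high; bystander; origin at the centre of its underside
- tape_gun: orange tape dispenser, 140 x 45 mm, 95 mm high; bystander; origin at the centre of its underside
- cap_tub: blue open tub with gold caps, 120 x 100 mm, 50 mm high; bystander; stands on the side where the key stand does not; origin at the centre of its underside
Things that resemble listed ones, but are neither listed nor needed, are in the scene too. Of the things like the key, leave any that is green or turquoise; of the rest the smaller one is meant.

How it is judged:
On the way, in this order (a step that is already met when the one before it is completed fails the run):
1. the latch screw is turned to its unlocked side, guard still down (value of joint latch above 1.2 rad and value of joint guard below 0.1 rad), for 0.1 s.
2. the key stands in its stand again, let go (horizontal distance between key and stand_in below 0.016 m and z of key in the frame of stand below 0.016 m and angle between key's own z axis and vertical below 0.3 rad and contact force between the fingers and key below 0.05 N and value of joint latch above 1.2 rad), for 0.2 s.
3. the guard is held open at about 50 degrees (value of joint guard between 0.7679 and 0.9774 rad and contact force between the fingers and guard above 0.5 N), for 0.3 s.
At the end, for the whole second after the job is handed in: the guard is held still by the gripper at 50 degrees open (within 6 degrees), the latch screw is turned past 1.2 rad, and the key stands upright and released on the floor of its stand's pocket (all of step 2 and all of step 3 and velocity of joint guard between -0.1 and 0.1 rad/s); the arm keeps its last pose, push and grip.
It fails at once if the gripper or arm pushes the latch screw directly (contact force between any of the fingers, the arm and latch above 1 N).
It fails at once if a jar, the caps, the label roll or the tape is shifted by more than 25 mm or tipped (distance of any of jar_a, jar_b, jar_c, label_roll, tape_gun, cap_tub from where it was at the start of the episode above 0.025 m or angle between any of jar_a, jar_b, jar_c, label_roll, tape_gun, cap_tub's own z axis and vertical above 0.4 rad).
It also fails if it takes over 72 s, if anything falls off the work surface, if the arm or the gripper's body presses on something with over 40 N, if the wrist force passes 120 N, or if a joint passes its speed limit or range.

### The arm

A 6-joint arm with a two-finger parallel gripper is mounted at the origin on the work surface. World frame = base frame: x ahead of the robot, y to its left, z up, the work surface at z = 0. Lengths are in m, angles in rad, forces in N, time in s.
With the tool pointing down it reaches from about 0.375 to 0.925 m from the base axis. Payload 5.7 kg.
Tool frame: the origin (TCP) lies midway between the tips of the shut fingers; the grasp point (between the pads) lies 19 mm behind it; z points along the fingers, y is the line along which they close (so a half turn about z gives the same grasp; the last joint's range is limited). The gripper opens to 88 mm and grips with 3 to 60 N. Pads are 20 mm wide; open, the fingers measure 115 mm over their backs; the gripper's body (75 mm by 178 mm) begins 61 mm behind the grasp point.
Start: joints at [-1.398, 0.359, 1.51, -0, 1.272, -0.115], TCP at [0.17, -0.575, 0.223] pointing down, gripper open.
Joint ranges: [-2.97, 2.97], [-1.01, 2.36], [0.21, 2.38], [-0.96, 4.11], [0.2, 2.71], [-2.98, 2.98]. Speed limits (rad/s): [2.39, 2.39, 3.14, 3.14, 3.14, 3.14].

### API

Orientations are given as a unit quaternion [x, y, z, w].
In Python, from bench import move_ptp, servo_line, goto_joints, move_gripper, sleep, inverse_kinematics, capture, PlanningError, close_job, spot_in, silhouettes, current_clock, current_joint_pos, current_qvel, current_joint_torque, current_position, current_orientation, current_force, current_torque, current_finger_gap, current_grip_force gives the robot as it stands. Calls block until the motion is done:
- move_ptp(position, orientation): joint-space move of the TCP to a pose.
- servo_line(position, orientation=None, rate=0.15, contact_N=None): straight line of the TCP; orientation=None keeps the orientation; rate is the mean speed in m/s. With contact_N (N) it stops when the force on the tool has changed by that much, and returns True; else False.
- goto_joints(angles): joint-space move.
- move_gripper(opening): finger opening in m; the grip force is fixed at half the most; returns when the fingers have stopped.
- sleep(seconds).
- inverse_kinematics(position, orientation): joint angles nearest the present ones, or None.
- capture(name): name is "side" or "top"; returns a dict with "image" (400x640x3 uint8, blue, green, red), "range_z" (400x640 float32, m along the optical axis (not along the pixel's ray), 0 where there is no reading), "intrinsics" (3x3 intrinsics, pixels), "R" (3x3) and "t" (3): a world point X has camera coordinates R X + t. Camera axes: x right, y down, z forward; pixel columns grow to the right and rows downward; lengths in m; the calibration is good to about 2 mm. A picture is of the moment at which its call begins.
A pose or a line that the arm cannot do raises PlanningError and nothing moves.
- close_job(): hands the job in; it is judged then, once.
Trained networks look in the newest picture that a camera, given by its name, has taken for a name from the list of things; names that differ only in an ending like _2 or _b are one class to them, and where a whole thing is asked for, a point or a joint stands for the part that bears it (a point fixed in the world has none). Each returns a list of dicts, best first, with "conf" (0 to 1); they miss things now and then, are a little off and sometimes report something else, mostly with a low value. They report only what shows in the picture. A call takes as long as a camera call. They do not tell look-alikes from the thing itself.
- spot_in(camera, query): "xy" ([column, row] in pixels, amid what is visible of it).
- silhouettes(camera, query): "region" (400x640 bool, what is visible of it) and "xy" ([column, row] in pixels, amid what is visible of it).
Readings, each from a call of its own:
- current_clock(): time.
- current_joint_pos(): joint angles.
- current_qvel(): joint speeds.
- current_joint_torque(): joint torques, N m.
- current_position(): TCP position.
- current_orientation(): TCP orientation.
- current_force(): force on the tool from outside, world axes, zero at the start.
- current_torque(): the same for the moment, N m.
- current_finger_gap(): finger opening in m.
- current_grip_force(): force on a finger pad.
Only numpy, scipy, OpenCV 4.12 (cv2) and the standard library are available. Lean on these libraries where they do the work, as an engineer would, in place of code of your own. Each camera call takes 0.05 s, during which the arm holds its last target. There are 200 camera calls.

## Working session

There is one attempt and no reset: what is moved stays moved. The work goes in short steps, each a Python script; the robot and the scene stay as the last script left them, time stands still between calls to the robot, and variables do not carry over. Pictures are saved under pics/ and viewed, at most 10 in all, crops included, and the job is handed in when it is done.

```bash
ls; mkdir -p pics
python3 - <<'E'
from bench import *
import cv2,numpy as np
for n in ("top","side"):
    c=capture(n); cv2.imwrite(f"pics/{n}0.png",c["image"]); print(n,c["intrinsics"].tolist(),c["R"].round(3).tolist(),c["t"].round(3).tolist())
    R=c["R"];t=c["t"];K=c["intrinsics"]
    for q in ("key","stand","latch_head","guard_bar","guard","key_grip","stand_in"):
        try:
            for d in spot_in(n,q)[:4]:
                u,v=map(int,d["xy"]); z=c["range_z"][v,u]
                X=R.T@(z*np.linalg.inv(K)@[u,v,1]-t)
                print(q,round(d["conf"],2),u,v,X.round(3))
        except Exception as e: print(q,e)
print(current_clock(),current_orientation())
E
```

```text
pics
top [[491.44133981242356, 0.0, 312.86169585420566], [0.0, 491.44133981242356, 198.65509244961245], [0.0, 0.0, 1.0]] [[0.021, -1.0, 0.021], [-0.997, -0.023, -0.073], [0.073, -0.019, -0.997]] [-0.033, 0.563, 1.449]
key 0.66 210 177 [0.611 0.27  0.112]
key 0.64 225 246 [0.421 0.214 0.164]
key 0.59 201 206 [0.529 0.292 0.116]
key 0.56 196 245 [0.422 0.292 0.16 ]
stand 0.79 209 205 [0.537 0.287 0.025]
latch_head 0.5 203 208 [0.525 0.29  0.096]
guard_bar 0.8 310 177 [ 0.617 -0.009  0.119]
guard_bar 0.29 420 144 [ 0.719 -0.32   0.111]
guard 0.72 307 179 [ 0.611 -0.001  0.117]
key_grip 0.82 193 247 [0.416 0.301 0.155]
key_grip 0.62 202 207 [0.527 0.291 0.107]
key_grip 0.58 226 248 [0.416 0.211 0.165]
key_grip 0.48 212 174 [0.62  0.265 0.113]
stand_in 0.85 207 205 [0.537 0.291 0.033]
side [[410.15846319397224, 0.0, 311.38014629759385], [0.0, 410.15846319397224, 202.25392585538808], [0.0, 0.0, 1.0]] [[-0.911, -0.413, -0.001], [-0.291, 0.643, -0.708], [0.294, -0.644, -0.706]] [0.532, 0.258, 1.119]
key 0.78 320 322 [0.413 0.329 0.098]
key 0.62 336 288 [0.41  0.239 0.117]
key 0.6 283 296 [0.52  0.309 0.111]
key 0.56 254 283 [0.614 0.29  0.083]
stand 0.58 281 314 [0.526 0.316 0.034]
stand 0.21 305 201 [ 0.607 -0.004  0.117]
latch_head 0.73 282 316 [0.517 0.326 0.045]
guard_bar 0.67 304 205 [0.602 0.014 0.119]
guard 0.76 307 204 [0.597 0.003 0.114]
key_grip 0.92 286 298 [0.513 0.307 0.104]
key_grip 0.79 323 317 [0.404 0.334 0.135]
key_grip 0.65 255 283 [0.609 0.293 0.089]
key_grip 0.57 336 285 [0.411 0.237 0.127]
stand_in 0.82 282 315 [0.519 0.323 0.045]
0.8 [ 9.89663365e-01  1.43409976e-01 -3.66922465e-06 -4.51130561e-05]
```

Run:
```python
import cv2
a=cv2.imread("pics/top0.png")[100:300,160:440]; cv2.imwrite("pics/t1.png",cv2.resize(a,(784,560),interpolation=cv2.INTER_CUBIC))
a=cv2.imread("pics/side0.png")[180:360,220:460]; cv2.imwrite("pics/s1.png",cv2.resize(a,(792,594),interpolation=cv2.INTER_CUBIC))
```

```text
(no output)
```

View pics/t1.png

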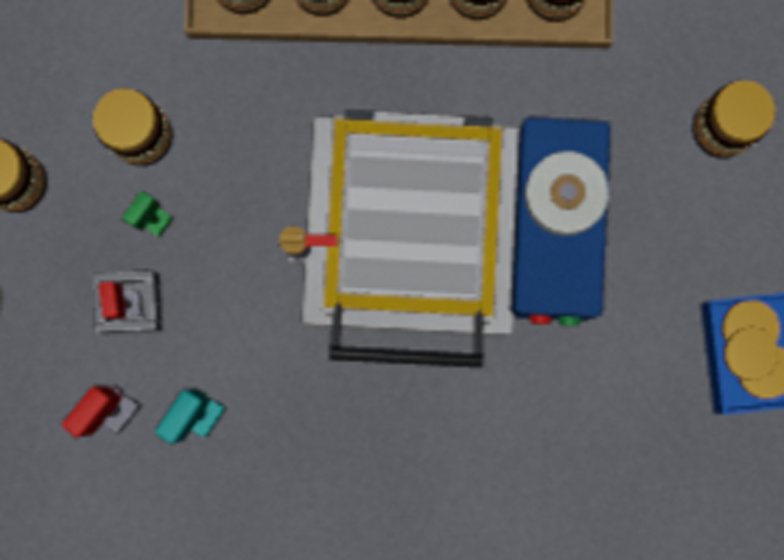

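View pics/s1.png

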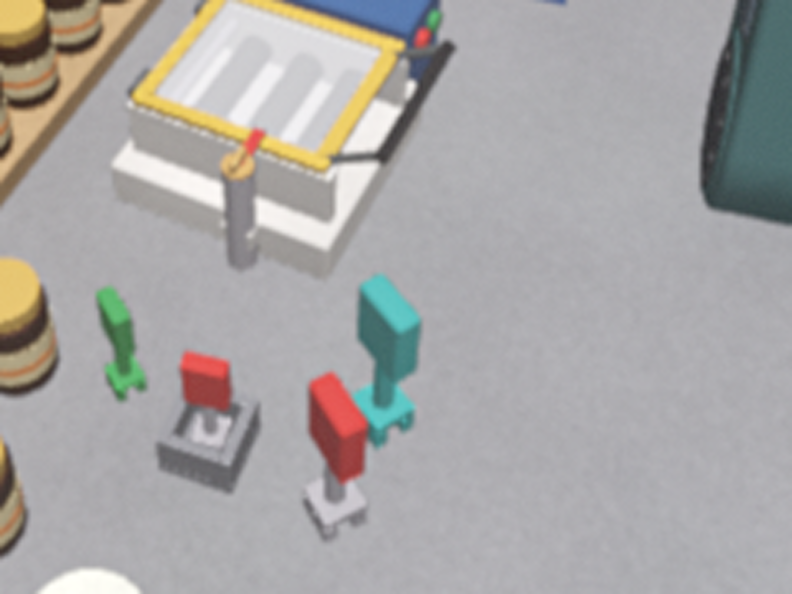

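View pics/top0.png

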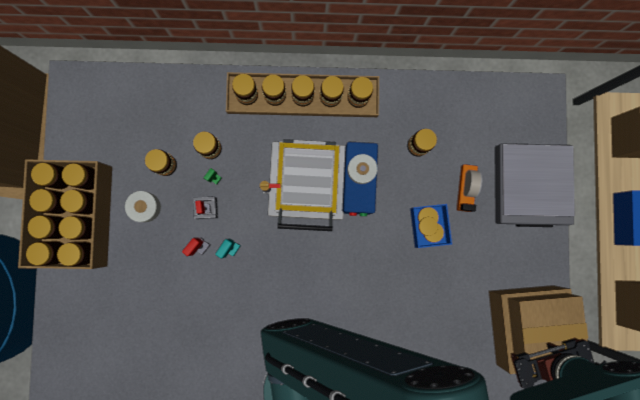

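Candidates for the key (top view): the red key in the grey stand (200,207), a larger red key (192,247), a turquoise one (226,248) and a green one (212,175). I choose the smaller red one, standing in the stand. The latch is at about (265,186) and the bar runs from (279,226) to (331,229).

```bash
cat > h.py <<'E'
from bench import *
import cv2,numpy as np
from scipy.spatial.transform import Rotation as Ro
def cloud(n):
    c=capture(n); K,R,t,D=c["intrinsics"],c["R"],c["t"],c["range_z"]
    v,u=np.mgrid[0:400,0:640]
    P=np.stack([(u-K[0,2])/K[0,0]*D,(v-K[1,2])/K[1,1]*D,D],-1)
    c["P"]=(P-t)@R; c["P"][D==0]=np.nan
    c["hsv"]=cv2.cvtColor(c["image"],cv2.COLOR_BGR2HSV).astype(int); return c
def plane(c,uv,z):
    "pixels -> world points on the plane at height z"
    d=np.c_[uv,np.ones(len(uv))]@np.linalg.inv(c["intrinsics"]).T@c["R"]; o=-c["R"].T@c["t"]
    return o+d*((z-o[2])/d[:,2])[:,None]
def colour(c,kind):
    h,s,v=np.moveaxis(c["hsv"],-1,0)
    return {"red":((h<8)|(h>172))&(s>140)&(v>70),"brass":(h>10)&(h<28)&(s>90)&(v>80),
            "dark":(v<60),"grey":(s<60)&(v>40),"green":(h>45)&(h<75)&(s>100)}[kind]
def box(c,lo,hi):
    with np.errstate(invalid="ignore"): return np.all((c["P"]>lo)&(c["P"]<hi),-1)
def rect(P):
    (x,y),(a,b),th=cv2.minAreaRect((P[:,:2]*1000).astype(np.float32))
    if a<b: a,b,th=b,a,th+90
    return np.round([x,y,a,b],1),round((th+90)%180-90,1)
def down(yaw):  # tool down, closing line (tool y) at world angle yaw
    return Ro.from_matrix(np.c_[[np.sin(yaw),-np.cos(yaw),0],[np.cos(yaw),np.sin(yaw),0],[0,0,-1]]).as_quat()
E
cat > m.py <<'E'
from h import *
for n in ("top","side"):
    c=cloud(n)
    for nm,col,lo,hi in (("keytop","red",(.48,.24,.105),(.57,.34,.14)),("keyall","red",(.48,.24,.06),(.57,.34,.14)),("standrim","grey",(.46,.22,.038),(.6,.36,.052)),
      ("brass","brass",(.5,.08,.11),(.66,.2,.16)),("tongue","red",(.5,.04,.11),(.66,.2,.16)),("bar","dark",(.4,-.15,.12),(.53,.15,.17)),("guardframe","brass",(.45,-.15,.09),(.85,.15,.135))):
        m=colour(c,col)&box(c,lo,hi); P=c["P"][m]
        if len(P)>5:print(n,nm,len(P),*rect(P),"med",np.median(P,0).round(4),"mean",P.mean(0).round(4), "zmax",P[:,2].max().round(3))
        if nm=="keytop":
            q=P[P[:,2]>.118]; print("   >.118",len(q),*(rect(q) if len(q)>4 else ()), q.mean(0).round(4) if len(q) else '')
E
python3 m.py
```

```text
top keytop 71 [526.1 297.2  32.7  14.8] 8.2 med [0.5258 0.2962 0.1242] mean [0.5263 0.2966 0.1238] zmax 0.131
   >.118 63 [526.8 297.5  31.1  14.4] 5.8 [0.527 0.297 0.125]
top keyall 72 [526.1 297.2  32.7  14.8] 8.2 med [0.5258 0.2962 0.1242] mean [0.526  0.2966 0.1234] zmax 0.131
top standrim 230 [529.6 298.6  63.1  61.8] -85.9 med [0.5306 0.2932 0.0452] mean [0.53   0.2959 0.0451] zmax 0.052
top brass 134 [592.4 104.5 134.2  48.5] -0.1 med [0.5873 0.1084 0.1257] mean [0.5845 0.1013 0.1263] zmax 0.146
top tongue 44 [589.6  90.1  28.1   9.3] -88.4 med [0.5898 0.0898 0.1286] mean [0.5897 0.0899 0.1285] zmax 0.135
top bar 327 [495.2   2.8 144.9  51.7] 89.1 med [0.4778 0.0042 0.1512] mean [0.4807 0.0029 0.1493] zmax 0.161
top guardframe 1186 [687.2  18.5 330.  214.9] -1.7 med [0.6058 0.0055 0.1213] mean [0.6146 0.0039 0.1212] zmax 0.134
side keytop 118 [524.5 304.1  35.1  14.8] 2.8 med [0.5242 0.3071 0.1233] mean [0.524  0.306  0.1202] zmax 0.128
   >.118 82 [524.5 303.8  35.   14.1] 3.0 [0.5243 0.3047 0.124 ]
side keyall 179 [524.5 304.1  34.6  16.1] 5.9 med [0.5238 0.308  0.1159] mean [0.5237 0.3071 0.1116] zmax 0.128
side standrim 272 [527.9 302.8  64.7  62.1] -85.9 med [0.5172 0.3153 0.0438] mean [0.5225 0.3106 0.0438] zmax 0.051
side brass 204 [591.6 108.1 136.4  56.1] -0.0 med [0.585  0.0878 0.12  ] mean [0.5855 0.0977 0.1227] zmax 0.14
side tongue 21 [588.5  92.9  23.2   9.2] -87.8 med [0.5887 0.0933 0.1266] mean [0.5888 0.0931 0.1273] zmax 0.13
side guardframe 924 [688.3  -4.1 342.4 265.6] -4.1 med [0.6064 0.0261 0.119 ] mean [0.6228 0.0137 0.1177] zmax 0.135
```

```bash
cat > a.py <<'E'
from h import *
q=down(np.radians(94.5))
x,y=.5252,.3005
j=inverse_kinematics([x,y,.26],q); print(j)
servo_line([.17,-.575,.30],rate=.3)
move_ptp([x,y,.26],q)
servo_line([x,y,.081],rate=.15,contact_N=12)
print(current_position()); move_gripper(0.0)
print(current_finger_gap(),current_grip_force(),current_position(),current_force())
print(servo_line([x,y,.24],rate=.15),current_clock(),current_joint_pos(),current_finger_gap())
E
python3 a.py
cat > m2.py <<'E'
from h import *
p=current_position(); print("tcp",p)
for n in ("top","side"):
    c=cloud(n); cv2.imwrite(f"pics/{n}_g.png",c["image"])
    for nm,col,lo,hi in (("keytop","red",p+[-.05,-.05,.02],p+[.05,.05,.09]),("nose","grey",p+[-.03,-.03,-.08],p+[.03,.03,-.045]),("standrim","grey",(.46,.22,.038),(.6,.36,.052)),
      ("disc","brass",(.5,.097,.11),(.66,.2,.16)),("tongue","red",(.5,.04,.11),(.66,.2,.16)),("bar","dark",(.4,-.15,.13),(.5,.15,.17)),("framefront","brass",(.45,-.09,.09),(.54,.09,.135))):
        m=colour(c,col)&box(c,lo,hi); P=c["P"][m]
        if len(P)>5:print(n,nm,len(P),*rect(P),"mean",P.mean(0).round(4),"z",P[:,2].min().round(3),P[:,2].max().round(3))
E
python3 m2.py
```

```text
Traceback (most recent call last):
  File "a.py", line 2, in <module>
    q=down(np.radians(94.5))
  File "h.py", line 25, in down
    return Ro.from_matrix(np.c_[[np.sin(yaw),-np.cos(yaw),0],[np.cos(yaw),np.sin(yaw),0],[0,0,-1]]).as_quat()
           ~~~~~~~~~~~~~~^^^^^^^^^^^^^^^^^^^^^^^^^^^^^^^^^^^^^^^^^^^^^^^^^^^^^^^^^^^^^^^^^^^^^^^^^^
  File "scipy/spatial/transform/_rotation.pyx", line 1143, in scipy.spatial.transform._rotation.Rotation.from_matrix
ValueError: Non-positive determinant (left-handed or null coordinate frame) in rotation matrix 0: [[ 0.99691733 -0.0784591   0.        ]
 [ 0.0784591   0.99691733  0.        ]
 [ 0.          0.         -1.        ]].
```

```bash
sed -i 's/\[np.sin(yaw),-np.cos(yaw),0\]/[-np.sin(yaw),np.cos(yaw),0]/' h.py
python3 a.py
cat > m2.py <<'E'
from h import *
p=np.array(current_position()); print("tcp",p)
for n in ("top","side"):
    c=cloud(n); cv2.imwrite(f"pics/{n}_g.png",c["image"])
    for nm,col,lo,hi in (("keytop","red",p+[-.05,-.05,.02],p+[.05,.05,.09]),("nose","grey",p+[-.03,-.03,-.08],p+[.03,.03,-.045]),("standrim","grey",(.46,.22,.038),(.6,.36,.052)),
      ("disc","brass",(.5,.097,.11),(.66,.2,.16)),("tongue","red",(.5,.04,.11),(.66,.2,.16)),("bar","dark",(.4,-.15,.13),(.5,.15,.17)),("framefront","brass",(.45,-.09,.09),(.54,.09,.135))):
        m=colour(c,col)&box(c,lo,hi); P=c["P"][m]
        if len(P)>5:print(n,nm,len(P),*rect(P),"mean",P.mean(0).round(4),"z",P[:,2].min().round(3),P[:,2].max().round(3))
E
python3 m2.py
```

```text
[ 4.05584922e-01  3.35952878e-01  1.44976648e+00 -4.44089210e-16
  1.35587329e+00 -1.24375122e+00]
[0.52594316 0.30081018 0.08188615]
0.015805765833011787 29.9996879696846 [0.52519177 0.30052004 0.08094828] [0.07612364 0.00640877 0.51878683]
False 8.2583 [ 4.05592481e-01  3.52312846e-01  1.47813485e+00 -4.35810200e-05
  1.31306131e+00 -1.24373948e+00] 0.015645148663699336
tcp [0.52450984 0.3001911  0.23895815]
top nose 13 [533.1 285.9  15.6   2.6] 10.4 mean [0.5328 0.2862 0.1793] z 0.17 0.189
top standrim 92 [529.  296.4  61.6  60.9] 2.2 mean [0.5143 0.3001 0.0452] z 0.038 0.052
top disc 74 [589.3 117.6  25.3  23. ] 1.7 mean [0.5893 0.1171 0.1312] z 0.116 0.143
top tongue 44 [589.4  89.9  28.    9.7] -89.1 mean [0.5896 0.0898 0.1296] z 0.122 0.138
top bar 280 [484.1   3.  144.7  28.9] 89.0 mean [0.4777 0.002  0.1512] z 0.137 0.159
top framefront 334 [529.5   1.  164.7  19.9] -89.8 mean [ 0.5295 -0.0007  0.1211] z 0.114 0.129
side keytop 26 [503.8 317.5  34.3   6.5] -65.7 mean [0.5084 0.307  0.2723] z 0.26 0.322
side nose 152 [524.7 302.   27.2  26.1] -85.5 mean [0.5219 0.3069 0.1834] z 0.167 0.193
side standrim 345 [527.5 302.3  63.5  62.4] -85.9 mean [0.5273 0.3037 0.0438] z 0.038 0.05
side framefront 239 [529.5   4.  171.7  22.1] 89.2 mean [0.5279 0.0072 0.1195] z 0.114 0.125
```

```bash
cat > b.py <<'E'
from h import *
q=down(np.radians(.7))
move_ptp([.5895,.120,.24],q); servo_line([.5895,.120,.226],rate=.1)
p=np.array(current_position()); print("tcp",p,current_joint_pos(),current_clock())
for n in ("top","side"):
    c=cloud(n)
    for nm,col,lo,hi in (("nose","grey",p+[-.03,-.03,-.074],p+[.03,.03,-.045]),
      ("disc","brass",(.5,.097,.11),(.66,.2,.145)),("discside","brass",(.5,.097,.124),(.66,.2,.132)),("tongue","red",(.5,.04,.11),(.66,.2,.145))):
        m=colour(c,col)&box(c,lo,hi); P=c["P"][m]
        if len(P)>5:print(n,nm,len(P),*rect(P),"mean",P.mean(0).round(4),"z",P[:,2].min().round(3),P[:,2].max().round(3))
    uv=c["intrinsics"]@(c["R"]@[p[0],p[1],.15]+c["t"]); u,v=(uv[:2]/uv[2]).astype(int)
    cv2.imwrite(f"pics/{n}_l.png",cv2.resize(c["image"][v-35:v+35,u-45:u+45],(720,560),interpolation=cv2.INTER_CUBIC)); print(u,v)
E
python3 b.py
```

```text
tcp [0.58865102 0.12055602 0.22528503] [8.70352573e-02 3.58779656e-01 1.50346924e+00 8.47237751e-05
 1.28130642e+00 7.33971753e-02] 9.85
top tongue 8 [590.   77.3   8.2   3. ] 0.7 mean [0.5898 0.0774 0.1304] z 0.128 0.134
262 184
side nose 98 [587.9 121.8  26.7  25.6] 0.8 mean [0.5859 0.1262 0.1718] z 0.152 0.18
side disc 58 [588.5 122.5  24.7  24.5] 27.5 mean [0.5872 0.1249 0.13  ] z 0.124 0.14
side discside 44 [588.5 122.5  24.7  24.5] 27.5 mean [0.587  0.1242 0.1279] z 0.124 0.131
291 223
```

View pics/side_l.png

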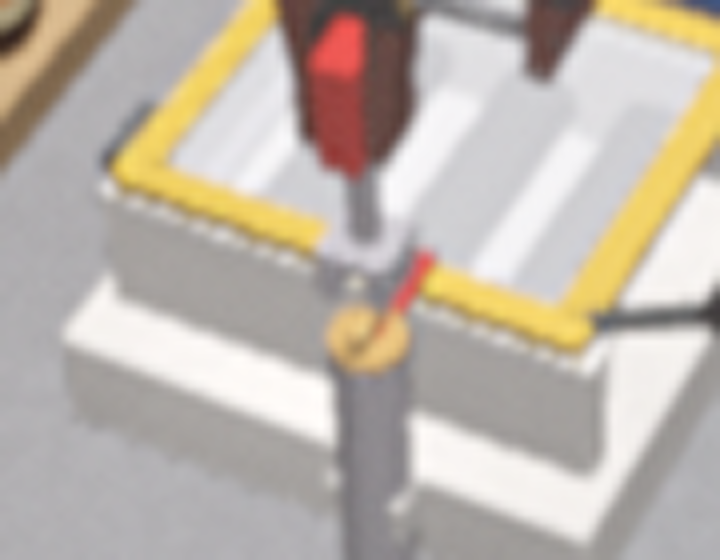

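The side view shows the nose above the brass disc (crop 367,340), its slot in line with the bar and tongue; the remaining offset is under 1 mm. I descend with contact sensing.

Run:
```python
from h import *
print(servo_line([.5902,.1205,.197],rate=.04,contact_N=6),current_position(),current_force(),current_torque(),current_clock(),current_finger_gap())
```

```text
True [0.58971009 0.12036944 0.19888606] [-1.91911179 -0.43887888  6.99298992] [-0.10625654  0.14367009 -0.03445825] 10.6 0.01585219036396418
```

Run:
```python
from h import *
for d in (20,45,70,85,92,97,101,105):
    move_ptp([.5902,.1205,.1985],down(np.radians(.7+d)))
    T=np.array(current_torque()); print(d,np.round(current_position(),4),np.round(current_force(),1),T.round(3),round(current_clock(),2))
    if d>80 and abs(T[2])>.35: break
c=cloud("side"); cv2.imwrite("pics/side_t.png",cv2.resize(c["image"][170:260,240:340],(700,600),interpolation=cv2.INTER_CUBIC))
m=colour(c,"red")&box(c,(.5,.04,.11),(.66,.2,.145)); P=c["P"][m]
if len(P)>5: print(rect(P),P.mean(0))
```

```text
20 [0.5899 0.1205 0.1989] [-2.7 -0.4  5.3] [0.003 0.436 0.02 ] 11.03
45 [0.5897 0.1205 0.1989] [-2.4 -0.1  5.5] [0.013 0.51  0.018] 11.53
70 [0.5895 0.1204 0.1988] [-4.3  0.   6.1] [-0.073  0.577  0.023] 12.03
85 [0.5896 0.1202 0.1989] [-3.3 -0.4  6.3] [-0.236  0.573  0.026] 12.38
92 [0.5898 0.1201 0.1989] [-2.7 -0.5  4.4] [-0.274  0.431 -0.01 ] 12.63
97 [0.5899 0.12   0.1989] [-2.  -0.8  5.8] [-0.295  0.435 -0.305] 12.88
101 [0.5899 0.12   0.1989] [-2.2 -1.6  6.1] [-0.297  0.451 -0.672] 13.13
(array([622.5, 119.9,  16.1,   8.7]), -14.1) [0.62281823 0.1198798  0.12738493]
```

View pics/side_t.png

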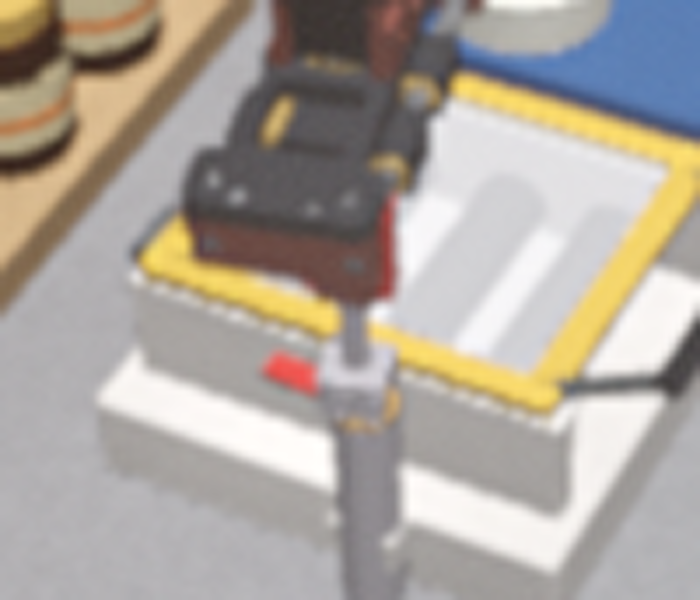

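Run:
```python
from h import *
move_ptp([.5902,.1205,.1985],down(np.radians(85)))
print(np.round(current_force(),1),np.round(current_torque(),3))
q=down(np.radians(94.5))
servo_line([.5902,.1205,.245],rate=.1)
c=cloud("side"); m=colour(c,"red")&box(c,(.5,.04,.11),(.7,.2,.145)); P=c["P"][m]
if len(P)>5: print("tongue",rect(P),P.mean(0))
move_ptp([.529,.3008,.24],q)
print(servo_line([.529,.3008,.0785],rate=.12,contact_N=6),current_position(),current_force())
move_gripper(.07)
print(current_clock(),current_finger_gap())
servo_line([.529,.3008,.24],rate=.25)
for n in("side","top"):
    c=cloud(n); cv2.imwrite(f"pics/{n}_p.png",cv2.resize(c["image"][160:340,200:440],(792,594),interpolation=cv2.INTER_CUBIC))
    for nm,lo,hi in (("key",(.48,.24,.105),(.58,.36,.14)),("tongue",(.5,.05,.11),(.7,.18,.145))):
        m=colour(c,"red")&box(c,lo,hi); P=c["P"][m]
        if len(P)>5: print(n,nm,len(P),*rect(P),P[:,2].max())
print(current_clock(),current_joint_pos())
```

```text
[-0.6 -1.3  4.5] [-0.03  -0.023 -0.012]
tongue (array([615.5, 119.7,  27.1,  10. ]), -5.7) [0.61655108 0.1194797  0.12772944]
True [0.52825813 0.30004166 0.08064535] [ 0.38903932 -0.3011443   4.22886033]
17.225 0.07006641106464528
side key 119 [527.6 303.1  33.8  13.9] 5.9 0.1273031049035247
top tongue 40 [618.5 114.4  28.4   8.9] 1.6 0.13444757295393597
18.1167 [ 4.03569100e-01  3.61347848e-01  1.46724926e+00 -2.18588499e-05
  1.32236878e+00 -1.24544202e+00]
```

View pics/side_p.png

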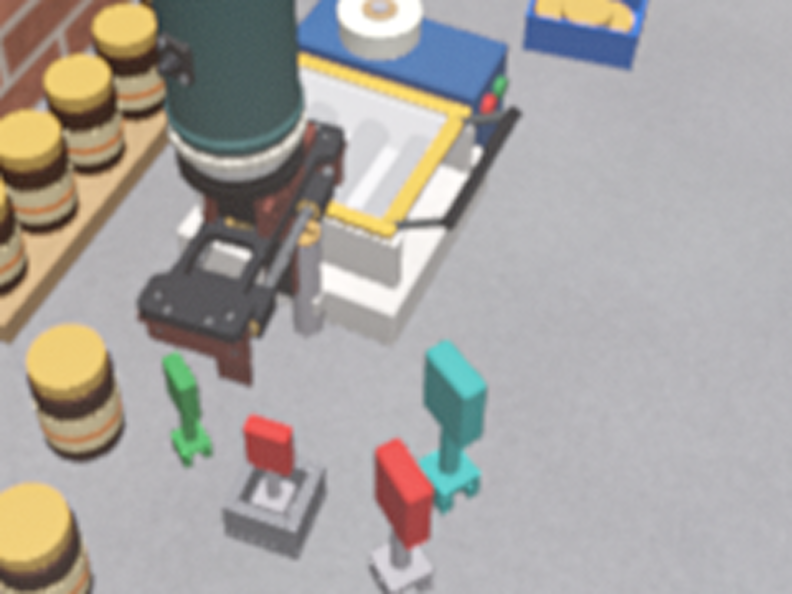

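The key stands upright in its pocket (crop 270,450) and is released; the tongue points along +x, clear of the guard. Next I measure the bar.

Run:
```python
from h import *
for n in("top","side"):
    c=cloud(n)
    for nm,k,lo,hi in (("bar","dark",(.45,-.05,.135),(.515,.05,.17)),("barfull","dark",(.45,-.12,.135),(.5,.12,.17)),("framefront","brass",(.49,-.09,.1),(.545,.09,.135)),("frameall","brass",(.5,-.09,.1),(.74,.09,.135)),("hinge","dark",(.69,-.12,.08),(.75,.12,.15))):
        P=c["P"][colour(c,k)&box(c,lo,hi)]
        if len(P)>5: print(n,nm,len(P),*rect(P),P.mean(0).round(4),np.percentile(P[:,2],[2,98]).round(3))
```

```text
top bar 172 [476.2  -0.9  98.   13.2] 87.6 [ 0.4763 -0.0007  0.1521] [0.144 0.158]
top barfull 281 [484.3   2.9 145.   30.8] -89.9 [0.4777 0.0017 0.1511] [0.14  0.158]
top framefront 349 [ 5.323e+02 -3.000e-01  1.679e+02  2.500e+01] -89.9 [ 5.301e-01 -4.000e-04  1.211e-01] [0.116 0.127]
top frameall 1127 [617.2  -2.1 191.5 169.4] -1.8 [ 0.6138 -0.0013  0.1211] [0.114 0.127]
side framefront 253 [530.6   4.8 170.   27.9] -89.9 [0.5288 0.008  0.1193] [0.115 0.123]
side frameall 442 [607.6   0.7 176.2 175.3] -2.3 [ 0.5596 -0.0077  0.1191] [0.115 0.123]
```

Run:
```python
from h import *
yaw=np.radians(-2); q=down(yaw); b=np.array([.478,.005])
move_gripper(.038)
servo_line([.50,.25,.27],rate=.3)
move_ptp([*b,.24],q)
print(servo_line([*b,.126],rate=.1,contact_N=5),current_position(),current_force())
move_gripper(0); g=current_finger_gap(); p=np.array(current_position()); print(g,p,current_force(),current_clock())
assert .011<g<.018
u=np.array([np.cos(yaw),np.sin(yaw)])
for d in range(5,51,5):
    a=np.radians(d); dx=.235-.235*np.cos(a)+.03*np.sin(a); dz=.235*np.sin(a)+.03*np.cos(a)-.03
    servo_line([*(b+u*dx),.126+dz],rate=.08)
    F=np.array(current_force()); print(d,np.round(current_position(),4),F.round(1),round(current_finger_gap(),4))
    if np.linalg.norm(F)>35: break
sleep(.3)
for n in("side","top"):
    c=cloud(n); cv2.imwrite(f"pics/{n}_e.png",cv2.resize(c["image"][120:300,200:440],(792,594),interpolation=cv2.INTER_CUBIC))
    P=c["P"][colour(c,"brass")&box(c,(.5,-.1,.08),(.76,.1,.32))]
    if len(P)>20:
        s=(P[:,:2]@u); k=np.polyfit(s,P[:,2],1); print(n,len(P),"guard deg",np.degrees(np.arctan(-k[0])))
print(current_clock(),current_grip_force())
```

```text
False [0.47853389 0.00494997 0.12650401] [ 0.60382828 -0.24816364 -0.49881942]
0.013424056475968844 [0.47575108 0.005112   0.12594483] [-5.41109503  0.12644183  6.36729978] 22.1833
5 [0.4791 0.005  0.1461] [-4.5 -1.  -2. ] 0.0133
10 [0.4841 0.0048 0.1662] [-5.7 -2.5 -1.2] 0.0131
15 [0.4908 0.0046 0.1857] [-7.7 -0.2 -0.5] 0.013
20 [0.499  0.0044 0.2044] [-9.2 -1.3  0.9] 0.0131
25 [0.5087 0.004  0.2225] [-11.9  -1.2   4.5] 0.0134
30 [0.5199 0.0037 0.2397] [-14.2   0.2   6.1] 0.0129
35 [0.5326 0.0032 0.256 ] [-17.2   0.3  11.4] 0.0135
40 [0.5469 0.0028 0.2715] [-19.5  -0.3  16.3] 0.0131
45 [0.5636 0.0022 0.2861] [-19.3   1.   19.1] 0.0134
50 [0.5827 0.0016 0.2989] [-14.    1.1  19.6] 0.0129
side 391 guard deg 49.729156401611405
26.6667 30.00879943370819
```

View pics/side_e.png

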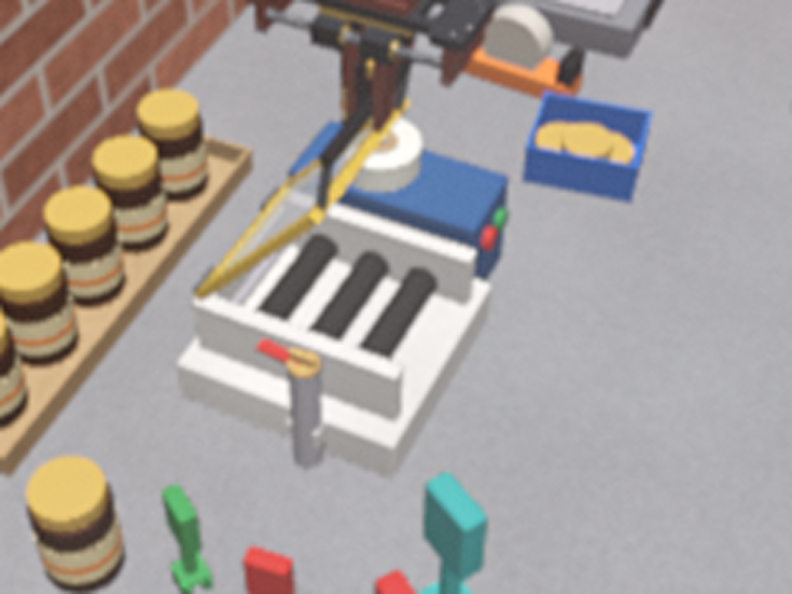

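Run:
```python
from h import *
p=np.array(current_position()); print(p,current_force(),current_clock(),np.abs(current_qvel()).max())
# angle from bar centre relative to hinge (bar actual closed p=.4758,.145)
r=np.array([p[0]-.7115,p[2]+.019-.115]); print("deg",np.degrees(np.arctan2(r[1],-r[0])-np.arctan2(.03,.235)), np.hypot(*r),np.hypot(.03,.235))
for n in ("top","side"):
    c=cloud(n); h,s,v=np.moveaxis(c["hsv"],-1,0)
    P=c["P"][(h>20)&(h<32)&(s>140)&(v>90)&box(c,(.52,-.1,.08),(.76,.1,.27))]; print(n,len(P))
    if len(P)>20:
        A=P-P.mean(0); w=np.linalg.svd(A,full_matrices=False)[2][2]; print("plane tilt",np.degrees(np.arccos(abs(w[2]))),w.round(3))
```

```text
[0.58239136 0.00153014 0.29867936] [-14.91750898  -0.26861088  19.28511822] 26.6667 0.0012613213622129796
deg 50.22747904138976 0.24030805897645804 0.23690715480964267
top 0
side 152
plane tilt 49.448787308383714 [ 0.759 -0.028  0.65 ]
```

The guard is open at about 50 degrees, held by its bar at (crop 345,140), and the tongue is clear.

```bash
python3 -c "
from bench import *
print(close_job())"
```

```text
the job is handed in; nothing more can be done
None
```

The job is handed in: the latch screw is turned to its stop (about 1.5 rad), the key stands released in its stand, and the gripper is holding the guard still at about 50° open; the judge's verdict was not shown.

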